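# Slide the slat into its notch and lock it with the turn button

### The job

Two slats lie across the wooden rails of the assembly frame, one on each side of the notch. Push the narrower slat along the rails with the fingertips, never lifting it, until it drops fully home in the notch, then push the wooden turn button round over its end until it stops, square across the slat. Leave the wide slat and the small things in and right beside the frame where they are, and finish clear of everything.

Things in the scene. Friction and masses are not known exactly. Their poses are not given: they have to be found in the camera images.
- frame: Fixed: plywood base 235 x 500 x 12 mm with two oak rails along its y. Origin under its centre at bench level; +x roughly away from the robot (yaw within 0.3). Each rail has an inner ledge (|x| 51.5 to 81.5 mm, top z 40 mm) on which slats slide and an outer lip (|x| 81.5 to 107.5 mm, top z 49 mm) guiding their ends. Rails 490 mm long, ends open, free gap between ledges down to z 12 mm.
- notch (a point): Centre of the locating notch, mid-way between the rails, at notch floor height (z 30 mm), straight above the frame's origin, axes as the frame's. There both ledges are cut down by 10 mm over 85 mm of length (frame y -42.5 to 42.5 mm).
- slat: Narrower slat, loose pale wood: 160 mm across the rails (x), 80 mm along them (y), 18 mm thick, 0.11 to 0.23 kg. Origin: centre of its underside. Starts on the ledges (underside z 40 mm), 140 to 165 mm from the notch on its -y or +y side. Slides at about 1 N, drops 10 mm by itself once over the notch (underside z 30, top z 48 mm, 2.5 mm play each way); the notch's far wall then stops it.
- wide_slat: The wide slat, like the other but 110 mm along the rails, too wide for the notch. It lies on the opposite side of the notch, to be left alone. Origin at the centre of its underside.
- turn_button (a joint): Angle of a dark bar, 20 mm wide, z 51.5 to 69.5 mm, on the far (frame +x) lip, turning about a screw and reaching 60 mm from it. 0 = open, pointing along the lip to frame -y; grows clockwise from above; 1.57 = closed at its stop, pointing to frame -x over the slat's end; below 0 it points outward. Starts -0.4 to 0.1, stays where left, about 1.5 N to move. Cannot pass over a slat that is not down.
- button_pivot (a point): On the turn button's screw axis, at half the height of the bar (z = 60.5 mm); axes as the frame's. At frame x = 94.5 mm, y = 0.
- button_end (a point): Middle of the free end face of the turn button, 60 mm from its pivot, at half its height (z = 60.5 mm); its y axis points from the end to the pivot.
- glue: Bystander: white glue bottle, upright, 54 mm diameter, 110 mm tall; origin under its base
- offcut: Bystander: block of pale wood 45 x 70 x 40 mm; origin under its centre
- tape_measure: Bystander: black tape measure 65 x 38 x 60 mm standing on edge; origin under its centre
- screw_pot: Bystander: open steel pot 70 mm wide, 60 mm tall; origin under its base
- pencil: Bystander: flat red carpenter's pencil, 140 mm long, 7 mm wide, 10 mm tall, lying on the frame's base board between the rails (its top at 22 mm); origin under its centre
There are look-alikes about, which are no part of the job. What is shaped like the slat but black or red is not meant.

How it is judged:
On the way, in this order (a step that is already met when the one before it is completed fails the run):
1. the narrower slat has dropped into the notch while the turn button is still open (z of slat in the frame of frame between 0.027 and 0.033 m and y of slat in the frame of frame between -0.005 and 0.005 m and angle between the z axis of slat and the z axis of frame, either way round below 0.04 rad and angle between the y axis of slat and the y axis of frame, either way round below 0.06 rad and value of joint turn_button below 0.7 rad), for 0.2 s.
2. the turn button is closed over the seated slat (z of slat in the frame of frame between 0.027 and 0.033 m and y of slat in the frame of frame between -0.005 and 0.005 m and angle between the z axis of slat and the z axis of frame, either way round below 0.04 rad and angle between the y axis of slat and the y axis of frame, either way round below 0.06 rad and value of joint turn_button above 1.4 rad), for 0.2 s.
At the end, for the whole second after the job is handed in: The narrower slat lies at rest, flat in the notch: underside within 3 mm of the notch floor, within 5 mm of its middle along the rails, level within 0.04 rad, square within 0.06 rad; the turn button is closed over it (above 1.4 rad); the wide slat is within 20 mm of where it was (all of step 2 and linear speed of slat below 0.01 m/s and distance of wide_slat from where it was at the start of the episode below 0.02 m); the robot touches nothing.
It fails at once if the slat is lifted off the rails (12 mm or more above its sliding height) (z of slat in the frame of frame above 0.052 m).
It fails at once if the wide slat is moved 20 mm or more (distance of wide_slat from where it was at the start of the episode above 0.02 m).
It fails at once if a bystander is moved 30 mm or more (distance of any of glue, offcut, tape_measure, screw_pot, pencil from where it was at the start of the episode above 0.03 m).
It also fails if it takes over 48 s, if anything falls off the work surface, if the arm or the gripper's body presses on something with over 40 N, if the wrist force passes 120 N, or if a joint passes its speed limit or range.

### The arm

A 6-joint arm with a two-finger parallel gripper is mounted at the origin on the work surface. World frame = base frame: x ahead of the robot, y to its left, z up, the work surface at z = 0. Lengths are in m, angles in rad, forces in N, time in s.
With the tool pointing down it reaches from about 0.35 to 0.725 m from the base axis. Payload 4.3 kg.
Tool frame: the origin (TCP) lies at the very end of the fingers, on their centre line; the grasp point (between the pads) lies 19 mm behind it (manip.tcp_to_grasp is the distance from the TCP to the grasp point, in m); x points along the fingers, y is the direction in which the jaws open and shut, and the axes are right-handed (so a half turn about x gives the same grasp; the last joint's range is limited). The gripper opens to 85 mm and grips with 20 to 120 N. Pads are 22 mm wide; open, the fingers measure 114 mm over their backs; the gripper's body (76 mm by 85 mm) begins 54 mm behind the grasp point. The pads swing forward as they close: fully open they stand 13 mm farther back than shut.
Start: joints at [-1.23, 0.377, 0.081, 1.274, 0, 1.46], TCP at [0.251, -0.518, 0.211] pointing down, gripper open.
Joint ranges: [-2.72, 2.72], [-0.84, 1.66], [-1.02, 1.22], [-1.77, 2.12], [-1.37, 1.28], [-3.14, 3.14]. Speed limits (rad/s): [2.57, 2.57, 3.14, 3.14, 3.14, 3.14].

### API

Orientations are given as a unit quaternion [w, x, y, z].
In Python, from rig import manip gives the robot as it stands.
- The arm moves only by the tool jog_arm, never from a script. Its argument "series" is a list that holds one entry, the list of rows, each a list of 7 numbers: the shift along the tool's x, y, z in m, then the turn, a rotation vector about the tool's x, y, z in degrees, then the finger opening in m, from 0 to 0.0854. A call has 1 to 20 rows; each row shifts and turns the commanded pose from where the row before left it, along the tool's axes as they then stand; what a row does not reach is not made up. A row lasts 1/12 s, in which the tool goes at most 41.7 mm and 7.16 degrees, less where a joint would pass 70% of its speed; a pose out of reach is approached as far as the arm can. A call with a gripper value outside its range is refused whole. The fingers move at their own pace and stop on an object; "squeeze" is the grip in N (left out, the last holds). Time passes only in rows, so rows that do not move let the fingers close. It gives the time, the measured TCP pose, the force and the opening at its end, in the units of the state.
- manip.observe(): the state, without advancing time (a new reading comes with each control period).
- manip.camera(name): name is "scene" or "top" or "wrist"; returns a dict with "pixels" (400x640x3 uint8, red, green, blue), "depth" (400x640 float32, m along the optical axis (not along the pixel's ray), 0 where there is no reading), "mtx" (3x3 intrinsics, pixels), "k1" (the pictures are not rectified: a ray, as slopes to the right and down, at radius r is drawn at 1 + k1 r^2 times it, then the intrinsics apply), "rvec" (rotation vector, rad) and "tvec" (3), from world to camera coordinates, as OpenCV has them; the wrist camera has in their place "hand_eye" (4x4, takes a point from camera to tool coordinates, whose origin is the TCP and whose axes are the tool frame's). Camera axes: x right, y down, z forward; pixel columns grow to the right and rows downward; lengths in m; the calibration is good to about 2 mm. A picture is of the moment at which its call begins: read the wrist's pose just before it.
- manip.hand_in(): hands the job in, once; it reports no verdict.
The state is a dict: "clock": time; "joint_pos": joint angles; "dq": joint speeds; "effort": joint torques, N m; "eef_pos": TCP position; "tcp_rot": TCP orientation; "wrist_force": force on the tool from outside, world axes, zero at the start; "wrist_torque": the same for the moment, N m; "grip_width": opening from 0.0 (shut) to 1.0 (fully open).
Only numpy, scipy, OpenCV 4.12 (cv2) and the standard library are available. Lean on these libraries where they do the work, as an engineer would, in place of code of your own. Each camera call takes 0.05 s, during which the arm holds its last target.

## Working session

There is one attempt and no reset: what is moved stays moved. The work goes in short steps, Python scripts to look and compute and a tool call to move; the robot and the scene stay as the last step left them, time stands still between calls to the robot, and variables do not carry over. Pictures are saved under pics/ and viewed, and the job is handed in when it is done.

Besides the shell and the picture viewer there is one more tool, called as name(argument=value, ...) on one line, values as JSON. jog_arm: Moves the arm, as the interface text tells. Its arguments: {"type":"object","properties":{"series":{"type":"array"},"squeeze":{"type":"number"}},"required":["series"]}

```bash
ls; mkdir -p pics; python3 - <<'E'
from rig import manip
import cv2,numpy as np,pickle
print(manip.observe())
d={}
for n in ["scene","top"]:
    c=manip.camera(n); d[n]=c
    cv2.imwrite(f"pics/{n}0.png",c["pixels"][:,:,::-1]); print(n,c["mtx"],c["k1"],c["rvec"],c["tvec"])
pickle.dump(d,open("c0.pkl","wb"))
E
```

```text
pics
{'clock': 0.0, 'joint_pos': array([-1.23030123e+00,  3.78073191e-01,  7.96385039e-02,  1.27434405e+00,
        2.97812818e-05,  1.46049176e+00]), 'dq': array([-0.00173579,  0.00037784, -0.00137104,  0.00072438, -0.00019651,
        0.00135524]), 'effort': array([-1.52681310e-03, -4.63605809e+01,  2.69876683e+01,  2.09874019e-02,
       -3.90353416e-04, -9.05720981e-06]), 'eef_pos': array([ 0.25030768, -0.51692034,  0.20985997]), 'tcp_rot': array([-0.15733806, -0.68915002, -0.15873298,  0.68929009]), 'wrist_force': array([-0.55485276,  0.5676278 , -0.25769784]), 'wrist_torque': array([ 0.01262269, -0.0083789 ,  0.00441081]), 'grip_width': 0.9986965067790936}
scene [[396.8601436    0.         320.81630005]
 [  0.         396.8601436  201.33990162]
 [  0.           0.           1.        ]] -0.04526062673215949 [ 0.77478325  2.48393475 -1.25781949] [ 0.38847575 -0.158352    1.19852371]
top [[419.05222511   0.         317.22608504]
 [  0.         419.05222511 203.62328418]
 [  0.           0.           1.        ]] 0.025302645499496013 [ 2.16660727 -2.14743655  0.1362856 ] [0.05492323 0.52075149 1.13174336]
```

View pics/top0.png

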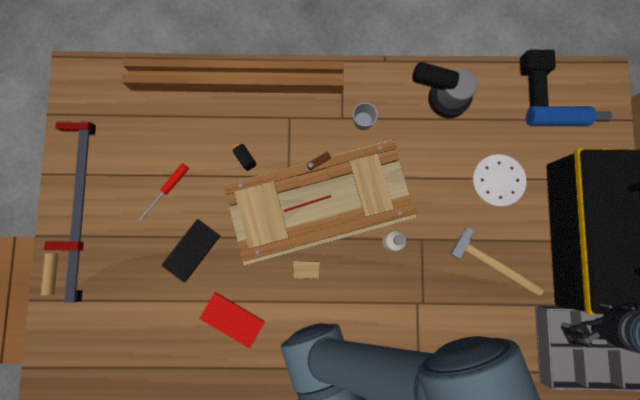

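View pics/scene0.png

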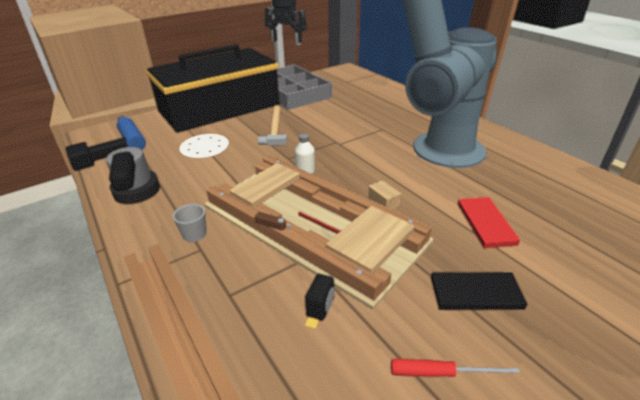

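```bash
cat > h.py <<'E'
import numpy as np,cv2,pickle
from scipy.spatial.transform import Rotation as R
def und(c,uv):
    K=c["mtx"];p=np.atleast_2d(np.asarray(uv,float));d=(p-K[:2,2])/[K[0,0],K[1,1]]
    u=d.copy()
    for _ in range(20): u=d/(1+c["k1"]*(u**2).sum(1,keepdims=True))
    return u
def atz(c,uv,z):
    Rm=cv2.Rodrigues(np.array(c["rvec"]))[0];t=np.array(c["tvec"]).ravel()
    u=und(c,uv);r=np.c_[u,np.ones(len(u))]@Rm;o=-Rm.T@t
    s=(z-o[2])/r[:,2];return o+s[:,None]*r
def proj(c,P):
    Rm=cv2.Rodrigues(np.array(c["rvec"]))[0];t=np.array(c["tvec"]).ravel()
    q=np.atleast_2d(P)@Rm.T+t;u=q[:,:2]/q[:,2:];u=u*(1+c["k1"]*(u**2).sum(1,keepdims=True))
    return u*[c["mtx"][0,0],c["mtx"][1,1]]+c["mtx"][:2,2]
def cloud(c):
    v,u=np.mgrid[0:400,0:640];uv=np.c_[u.ravel(),v.ravel()]
    Rm=cv2.Rodrigues(np.array(c["rvec"]))[0];t=np.array(c["tvec"]).ravel()
    x=und(c,uv);d=c["depth"].ravel()[:,None];return ((np.c_[x,np.ones(len(x))]*d-t)@Rm).reshape(400,640,3)
E
python3 - <<'E'
from h import *
d=pickle.load(open("c0.pkl","rb"));c=d["top"]
im=c["pixels"][130:275,215:425,::-1];cv2.imwrite("pics/crop.png",cv2.resize(im,None,fx=3.8,fy=3.8,interpolation=cv2.INTER_CUBIC))
P=cloud(c)
for uv in [(311,166),(326,157),(372,185),(261,213),(235,193),(394,150),(310,202),(306,270),(365,108),(394,235),(244,150)]: print(uv,P[uv[1],uv[0]].round(4))
E
```

```text
(311, 166) [0.6182 0.0774 0.0713]
(326, 157) [0.6443 0.0367 0.0682]
(372, 185) [ 0.57   -0.0899  0.0563]
(261, 213) [0.4903 0.2119 0.0559]
(235, 193) [0.544  0.2835 0.0591]
(394, 150) [ 0.6729 -0.1545  0.0393]
(310, 202) [0.5259 0.0799 0.0224]
(306, 270) [0.3381 0.0883 0.0414]
(365, 108) [ 0.7966 -0.0744  0.0332]
(394, 235) [ 0.4325 -0.1432  0.0828]
(244, 150) [0.6634 0.2622 0.0615]
```

View pics/crop.png

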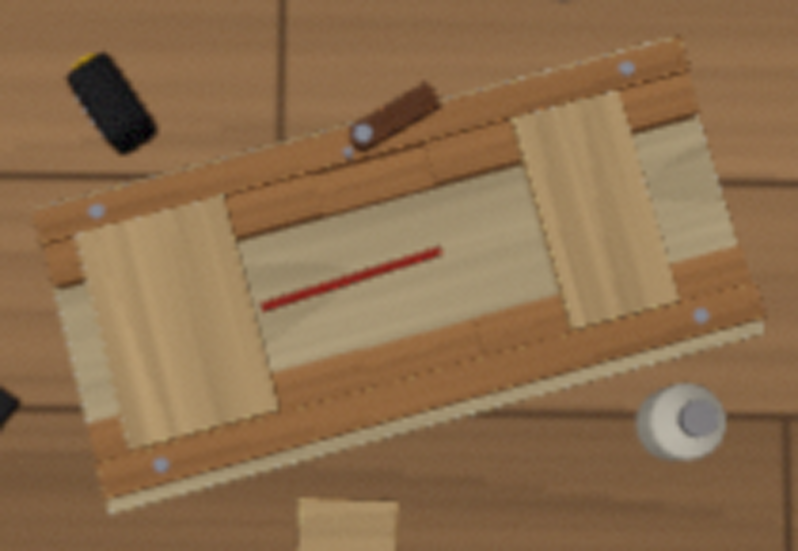

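```bash
cat > fit.py <<'E'
from h import *
d=pickle.load(open("c0.pkl","rb"));c=d["top"]
f=lambda L:np.array(L)/3.8+[215,130]-0.37
A=atz(c,f([(683,38),(38,212),(105,494),(763,318)]),0.049)[:,:2]
def fit(model,A):
    m=model-model.mean(0);a=A-A.mean(0)
    th=np.arctan2((m[:,0]*a[:,1]-m[:,1]*a[:,0]).sum(),(m*a).sum())
    Rm=np.array([[np.cos(th),-np.sin(th)],[np.sin(th),np.cos(th)]]);t=A.mean(0)-Rm@model.mean(0)
    return th,Rm,t,A-(model@Rm.T+t)
M=np.array([(.1075,-.245),(.1075,.245),(-.1075,.245),(-.1075,-.245)])
th,Rm,t,res=fit(M,A);print("frame",th,t);print(res.round(4))
for nm,L in [("slat",[(515,118),(617,92),(677,300),(573,328)]),("wide",[(78,236),(223,197),(276,410),(128,447)])]:
    B=(atz(c,f(L),.058)[:,:2]-t)@Rm;print(nm,B.round(4),B.mean(0))
B=(atz(c,f([(363,132),(436,95)]),.0695)[:,:2]-t)@Rm;print("button",B)
B=(atz(c,f([(262,306),(440,252)]),.022)[:,:2]-t)@Rm;print("pencil",B)
B=(atz(c,f([(430,165),(478,335),(318,220)]),.04)[:,:2]-t)@Rm;print("notchedge",B)
P=cloud(c)
for n,(u,v) in dict(tape=(244,157),glue=(394,238),offcut=(306,270),pot=(365,112)).items():
    print(n,P[v,u].round(3),((P[v,u][:2]-t)@Rm).round(3))
np.savez("frame.npz",th=th,R=Rm,t=t)
E
python3 fit.py
```

```text
frame 0.2717962995231248 [0.53121445 0.05296234]
[[-0.0005  0.0001]
 [-0.0026 -0.0032]
 [ 0.0026 -0.0003]
 [ 0.0005  0.0033]]
slat [[ 0.0796 -0.1083]
 [ 0.0789 -0.1849]
 [-0.0782 -0.1842]
 [-0.0782 -0.1071]] [ 0.00051513 -0.14614642]
wide [[ 0.0777  0.2175]
 [ 0.0783  0.1102]
 [-0.0797  0.1119]
 [-0.0777  0.2191]] [-0.00034445  0.16468192]
button [[ 0.09570247  0.0011328 ]
 [ 0.10826011 -0.05648887]]
pencil [[-0.00083906  0.10463162]
 [ 0.00385892 -0.03253692]]
notchedge [[ 0.06556462 -0.04119597]
 [-0.06415766 -0.0418276 ]
 [ 0.04739875  0.04849903]]
tape [0.644 0.262 0.062] [0.164 0.171]
glue [ 0.424 -0.139  0.106] [-0.155 -0.156]
offcut [0.338 0.088 0.041] [-0.177  0.086]
pot [ 0.794 -0.077  0.007] [ 0.218 -0.196]
```

Candidates: two pale slats on the rails at (372,185), 77 mm along the rails, and (261,213), about 107 mm; loose black one at (190,250) and red one at (232,320). The narrower pale one at (372,185), frame y ≈ -0.146, is the target, and the enlarged crop confirms it. Frame fit: yaw 0.272, centre (0.531, 0.053). The button is at about -0.21 rad, pointing slightly outward.

```bash
cat > go.py <<'E'
import sys
from h import *
from rig import manip
F=np.load("frame.npz");th=float(F["th"]);Rf=F["R"];t=F["t"]
def rot(o): q=o["tcp_rot"];return R.from_quat([q[1],q[2],q[3],q[0]])
def status():
    o=manip.observe();p=o["eef_pos"];r=rot(o).as_matrix()
    f=(p[:2]-t)@Rf
    print("clk %.2f frame"%o["clock"],f.round(4),"z %.4f"%p[2],"F",o["wrist_force"].round(1),"grip",round(float(o["grip_width"]),3));return o,p,r
def to(fx,fy,z,yaw=None):
    o,p,r=status()
    d=np.r_[t+Rf@[fx,fy],z]-p
    print("tool shift mm",(r.T@d*1000).round(1))
    # desired R: x down, y along +/- frame x rotated by yaw in the frame
    if yaw is not None:
        for s in (0,np.pi):
            a=th+yaw+s;y=np.array([np.cos(a),np.sin(a),0]);x=np.array([0,0,-1.]);D=np.c_[x,y,np.cross(x,y)]
            print("rotvec deg",np.degrees((R.from_matrix(r).inv()*R.from_matrix(D)).as_rotvec()).round(2))
            print("  shift in final axes mm",(D.T@d*1000).round(1), "joint6",o["joint_pos"][5].round(2))
if __name__=="__main__": a=[float(v) for v in sys.argv[1:]]; to(*a)
E
python3 go.py 0 -0.212 0.12 0
```

```text
clk 0.10 frame [-0.4236 -0.4736] z 0.2099 F [-0.7 -0.1  0.4] grip 1.0
tool shift mm [  90.4 -181.9 -463.4]
rotvec deg [-79.75  -0.08   0.08]
  shift in final axes mm [  89.9  423.6 -261.6] joint6 1.46
rotvec deg [1.0025e+02 8.0000e-02 9.0000e-02]
  shift in final axes mm [  89.9 -423.6  261.6] joint6 1.46
```

jog_arm(series=[[[0,0,0,-6.65,0,0,0.05],[0,0,0,-6.65,0,0,0.05],[0,0,0,-6.65,0,0,0.05],[0,0,0,-6.65,0,0,0.05],[0,0,0,-6.65,0,0,0.05],[0,0,0,-6.65,0,0,0.05],[0,0,0,-6.65,0,0,0.05],[0,0,0,-6.65,0,0,0.05],[0,0,0,-6.65,0,0,0.05],[0,0,0,-6.65,0,0,0.05],[0,0,0,-6.65,0,0,0.05],[0,0,0,-6.6,0,0,0.05]]])

```text
clock: 1.1
eef_pos: [0.2504, -0.5172, 0.2102]
tcp_rot: [0.564, 0.426, 0.565, -0.426]
wrist_force: [0.2, 0.8, 0.3]
grip_width: 0.583
```

jog_arm(series=[[[0,0.021,-0.013,0,0,0,0.05],[0,0.021,-0.013,0,0,0,0.05],[0,0.021,-0.013,0,0,0,0.05],[0,0.021,-0.013,0,0,0,0.05],[0,0.021,-0.013,0,0,0,0.05],[0,0.021,-0.013,0,0,0,0.05],[0,0.021,-0.013,0,0,0,0.05],[0,0.021,-0.013,0,0,0,0.05],[0,0.021,-0.013,0,0,0,0.05],[0,0.021,-0.013,0,0,0,0.05],[0,0.021,-0.013,0,0,0,0.05],[0,0.021,-0.013,0,0,0,0.05],[0,0.021,-0.013,0,0,0,0.05],[0,0.021,-0.013,0,0,0,0.05],[0,0.021,-0.013,0,0,0,0.05],[0,0.021,-0.013,0,0,0,0.05],[0,0.021,-0.013,0,0,0,0.05],[0,0.021,-0.013,0,0,0,0.05],[0,0.021,-0.013,0,0,0,0.05],[0,0.021,-0.013,0,0,0,0.05]]])

```text
clock: 2.77
eef_pos: [0.5856, -0.1532, 0.2102]
tcp_rot: [0.563, 0.427, 0.564, -0.428]
wrist_force: [-0.2, -0.3, 0.3]
grip_width: 0.586
```

```bash
python3 go.py 0 -0.212 0.11 0; python3 - <<'E'
from go import *
o=manip.observe();c=manip.camera("wrist");cv2.imwrite("pics/w1.png",c["pixels"][:,:,::-1])
pickle.dump((o,c),open("w1.pkl","wb"));print(c["hand_eye"],c["mtx"][0,0],c["k1"])
E
```

```text
clk 2.77 frame [-0.003  -0.2132] z 0.2102 F [-0.2 -0.3  0.3] grip 0.586
tool shift mm [100.2   3.1  -1.1]
rotvec deg [ 0.01 -0.03  0.06]
  shift in final axes mm [100.2   3.   -1.2] joint6 0.94
rotvec deg [-1.7999e+02 -9.0000e-02 -5.0000e-02]
  shift in final axes mm [100.2  -3.    1.2] joint6 0.94
[[ 9.02453831e-04 -2.84510728e-01  9.58672432e-01 -1.63659312e-01]
 [ 9.99999587e-01  3.60873137e-04 -8.34259078e-04  8.23288114e-04]
 [-1.08603470e-04  9.58672789e-01  2.84510936e-01 -7.21701008e-02]
 [ 0.00000000e+00  0.00000000e+00  0.00000000e+00  1.00000000e+00]] 317.6571614625947 -0.007867367521983082
```

View pics/w1.png

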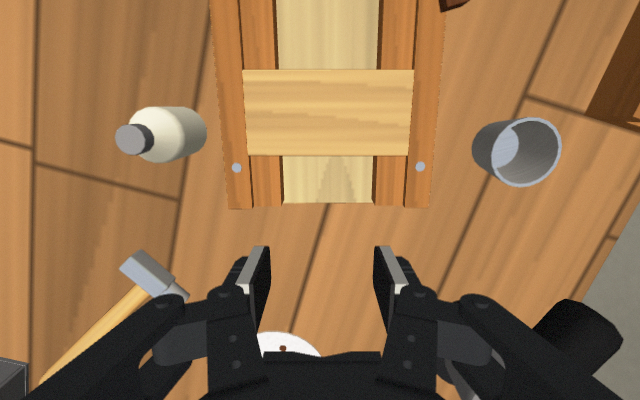

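The wrist view shows the narrow slat at (328,112), its rear edge at row 156, the notch beyond it, the two fingertips at (260,248) and (382,248), and the glue and pot well to the sides. Checking the frame fit and tip heights from this view.

```bash
python3 - <<'E'
from go import *
o,c=pickle.load(open("w1.pkl","rb"))
H=c["hand_eye"];r=rot(o).as_matrix();p=o["eef_pos"]
def pt(u,v,z):
    x=und(c,[(u,v)])[0];d=r@H[:3,:3]@np.r_[x,1];q=r@H[:3,3]+p;w=q+d*(z-q[2])/d[2];return ((w[:2]-t)@Rf).round(4)
print("slat rear",[pt(u,v,.058) for u,v in [(246,155.5),(410,155.5)]],"front",[pt(u,v,.058) for u,v in [(242,69),(414,69)]])
print("rail end lip", [pt(u,v,.049) for u,v in [(228,208),(430,208)]])
for u,v in [(265,247),(262,249),(378,249),(258,252),(388,252),(264,260)]:
    z=c["depth"][v,u];x=und(c,[(u,v)])[0];print((u,v),z,(H[:3,:3]@(np.r_[x,1]*z)+H[:3,3]).round(4))
E
```

```text
slat rear [array([-0.0777, -0.1864]), array([ 0.0854, -0.1863])] front [array([-0.0761, -0.1064]), array([ 0.0829, -0.1064])]
rail end lip [array([-0.103 , -0.2441]), array([ 0.1139, -0.2439])]
(265, 247) 0.14556459 [-0.03   -0.0252 -0.011 ]
(262, 249) 0.14423418 [-0.0315 -0.0263 -0.0107]
(378, 249) 0.14319162 [-0.0324  0.0262 -0.0111]
(258, 252) 0.13981266 [-0.0359 -0.0272 -0.0113]
(388, 252) 0.1417301 [-0.0341  0.0304 -0.0105]
(264, 260) 0.13784438 [-0.0387 -0.0242 -0.0088]
```

```bash
python3 - <<'E'
from go import *
o,c=pickle.load(open("w1.pkl","rb"));H=c["hand_eye"]
v,u=np.mgrid[0:400,0:640];uv=np.c_[u.ravel(),v.ravel()];x=und(c,uv)
P=(np.c_[x,np.ones(len(x))]*c["depth"].ravel()[:,None])@H[:3,:3].T+H[:3,3]
m=(c["depth"].ravel()>0)&(P[:,0]<.06)&(abs(P[:,1])<.07)&(v.ravel()>200)
i=np.where(m)[0];i=i[np.argsort(-P[i,0])][:25]
for k in i[::2]: print(uv[k],P[k].round(4))
# robot self points: forward-most z for finger
m2=m&(P[:,0]>-.07);print(P[m2].min(0),P[m2].max(0))
img=cv2.resize(c["pixels"][230:330,220:430,::-1],None,fx=3.8,fy=3.8,interpolation=cv2.INTER_CUBIC);cv2.imwrite("pics/w1c.png",img)
E
```

```text
[270 262] [-0.0235 -0.0244 -0.    ]
[374 247] [-0.024   0.0258 -0.0083]
[373 269] [-0.0243  0.0259  0.0033]
[270 271] [-0.0243 -0.0245  0.0044]
[373 265] [-0.0244  0.0257  0.0011]
[269 249] [-0.0244 -0.0244 -0.0074]
[269 253] [-0.0245 -0.0245 -0.0053]
[270 265] [-0.0246 -0.0243  0.001 ]
[270 269] [-0.0247 -0.0244  0.0031]
[270 278] [-0.0247 -0.0246  0.008 ]
[373 270] [-0.0248  0.0258  0.0036]
[269 252] [-0.0248 -0.0244 -0.006 ]
[374 248] [-0.0248  0.0257 -0.0081]
[-0.0699972  -0.05282286 -0.01411942] [-0.02347836  0.05432076  0.01169564]
```

View pics/w1c.png

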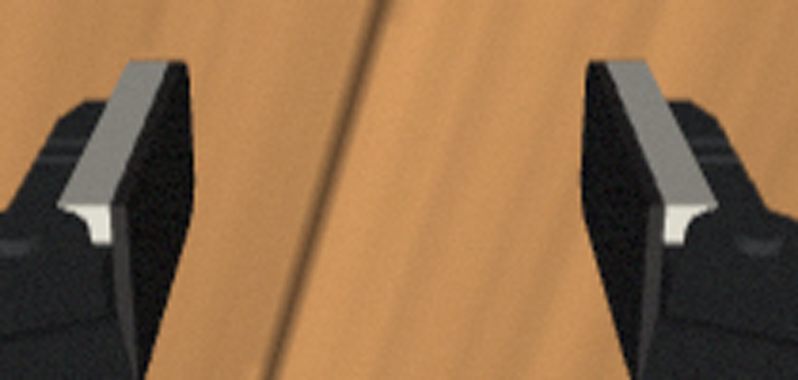

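jog_arm(series=[[[0.04,0.005,0,0,0,0,0.0],[0,0,0,0,0,0,0.0],[0,0,0,0,0,0,0.0],[0,0,0,0,0,0,0.0],[0,0,0,0,0,0,0.0],[0,0,0,0,0,0,0.0],[0,0,0,0,0,0,0.0],[0,0,0,0,0,0,0.0]]])

```text
clock: 3.48
eef_pos: [0.5907, -0.1536, 0.172]
tcp_rot: [0.564, 0.428, 0.562, -0.428]
wrist_force: [-0.6, 0.5, 0.0]
grip_width: -0.001
```

```bash
python3 - <<'E'
from go import *
status()
c=manip.camera("wrist");cv2.imwrite("pics/w2.png",c["pixels"][:,:,::-1]);H=c["hand_eye"]
v,u=np.mgrid[0:400,0:640];uv=np.c_[u.ravel(),v.ravel()];x=und(c,uv)
P=(np.c_[x,np.ones(len(x))]*c["depth"].ravel()[:,None])@H[:3,:3].T+H[:3,3]
m=(c["depth"].ravel()>0)&(P[:,0]<.06)&(abs(P[:,1])<.07)&(v.ravel()>200)
i=np.where(m)[0];i=i[np.argsort(-P[i,0])][:20]
for k in i[::3]: print(uv[k],P[k].round(4))
m2=m&(P[:,0]>-.05);print(P[m2].min(0),P[m2].max(0))
E
```

```text
clk 3.48 frame [ 0.0019 -0.2149] z 0.1720 F [-0.6  0.5  0. ] grip -0.001
[310 244] [-0.0246 -0.0048 -0.0101]
[324 244] [-0.025   0.0019 -0.0103]
[321 244] [-0.0252  0.0005 -0.0103]
[312 244] [-0.0255 -0.0038 -0.0105]
[322 244] [-0.0256  0.0009 -0.0105]
[335 244] [-0.0258  0.0071 -0.0106]
[318 244] [-0.0261 -0.0009 -0.0107]
[-0.04999723 -0.01291996 -0.01211885] [-0.0245828   0.01429185 -0.00598653]
```

View pics/w2.png

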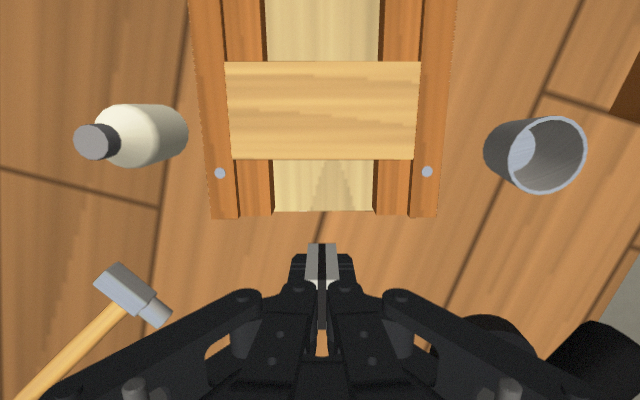

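```bash
python3 - <<'E'
from go import *
o,p,r=status()
c=manip.camera("wrist");H=c["hand_eye"]
for (u,v) in [(322,110),(322,80),(290,140),(250,190),(322,190),(110,140),(205,100),(429,120)]:
    z=c["depth"][v,u];x=und(c,[(u,v)])[0];q=r@(H[:3,:3]@(np.r_[x,1]*z)+H[:3,3])+p;print((u,v),((q[:2]-t)@Rf).round(4),q[2].round(4))
c=manip.camera("scene");cv2.imwrite("pics/s1.png",cv2.resize(c["pixels"][0:300,150:500,::-1],None,fx=2.2,fy=2))
P=cloud(c)
# gripper lowest points
m=(abs(P[...,0]-p[0])<.06)&(abs(P[...,1]-p[1])<.06)&(P[...,2]>.09)&(P[...,2]<.3)
Q=P[m];print(Q[np.argsort(Q[:,2])][:10].round(4))
print("tcp px",proj(c,p))
E
```

```text
clk 3.53 frame [ 0.0017 -0.2147] z 0.1717 F [ 0.  -0.1 -0.1] grip -0.001
(322, 110) [ 0.0029 -0.1445] 0.0585
(322, 80) [ 0.0029 -0.1209] 0.0582
(290, 140) [-0.0246 -0.1693] 0.058
(250, 190) [-0.0659 -0.218 ] 0.0412
(322, 190) [ 0.003  -0.2256] 0.0121
(110, 140) [-0.1468 -0.1642] 0.1088
(205, 100) [-0.0979 -0.1362] 0.0484
(429, 120) [ 0.0964 -0.1529] 0.0495
[[ 0.5932 -0.1473  0.1926]
 [ 0.5968 -0.156   0.1929]
 [ 0.5953 -0.148   0.193 ]
 [ 0.5798 -0.1482  0.1936]
 [ 0.5956 -0.1526  0.1938]
 [ 0.5922 -0.1435  0.1938]
 [ 0.5864 -0.145   0.1941]
 [ 0.598  -0.1581  0.1949]
 [ 0.5947 -0.1487  0.1951]
 [ 0.5914 -0.1446  0.1957]]
tcp px [[241.08963378 130.87637042]]
```

View pics/s1.png

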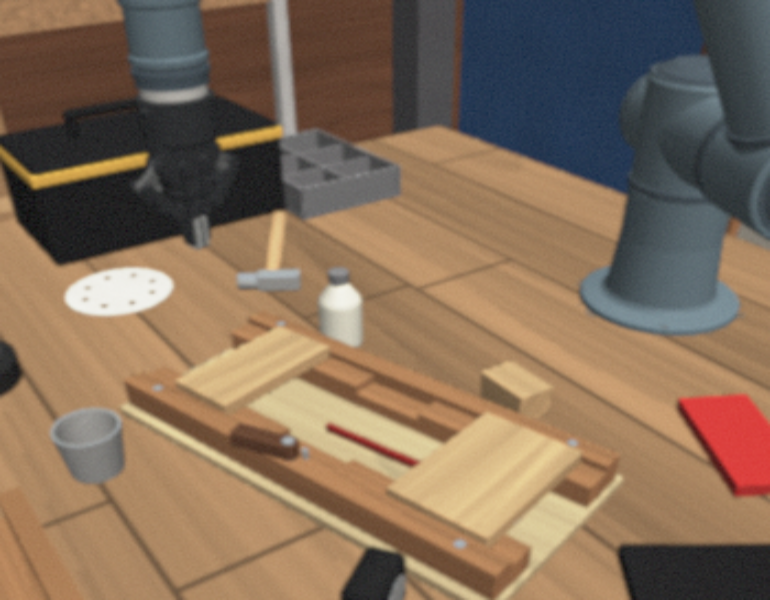

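Both camera depths put the real fingertips about 21–24 mm above the reported TCP. I'll choose a height that is safe under either reading: TCP at z 0.018, inside the open gap.

jog_arm(series=[[[0.015,0,0,0,0,0,0.045],[0.015,0,0,0,0,0,0.045],[0.015,0,0,0,0,0,0.045],[0.015,0,0,0,0,0,0.045],[0.015,0,0,0,0,0,0.045],[0.015,0,0,0,0,0,0.045],[0.015,0,0,0,0,0,0.045],[0.015,0,0,0,0,0,0.045],[0.01,0,0,0,0,0,0.045],[0.01,0,0,0,0,0,0.045],[0.005,0,0,0,0,0,0.045],[0.005,0,0,0,0,0,0.045],[0.002,0,0,0,0,0,0.045]]])

```text
clock: 4.72
eef_pos: [0.5901, -0.153, 0.0185]
tcp_rot: [0.563, 0.428, 0.563, -0.428]
wrist_force: [0.6, 0.6, 0.2]
grip_width: 0.527
```

```bash
python3 go.py 0.002 -0.051 0.018 0; python3 - <<'E'
from go import *
c=manip.camera("wrist");cv2.imwrite("pics/w3.png",c["pixels"][:,:,::-1])
c=manip.camera("scene");cv2.imwrite("pics/s3.png",cv2.resize(c["pixels"][100:300,150:450,::-1],None,fx=2.6,fy=2.6))
E
```

```text
clk 4.72 frame [ 0.0014 -0.2143] z 0.0185 F [0.6 0.6 0.2] grip 0.527
tool shift mm [   0.5    0.6 -163.3]
rotvec deg [0. 0. 0.]
  shift in final axes mm [   0.5    0.6 -163.3] joint6 0.94
rotvec deg [-1.8e+02 -1.0e-02  0.0e+00]
  shift in final axes mm [  0.5  -0.6 163.3] joint6 0.94
```

View pics/w3.png

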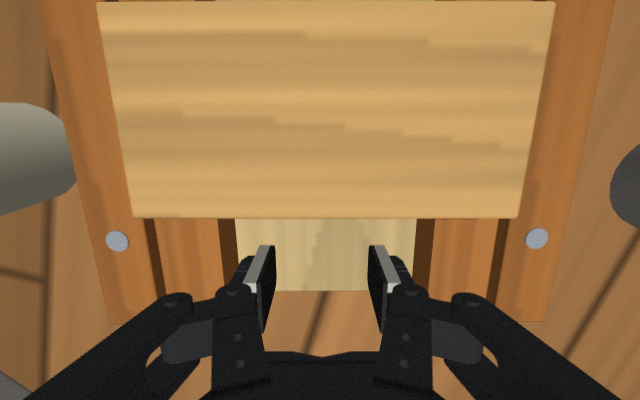

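View pics/s3.png

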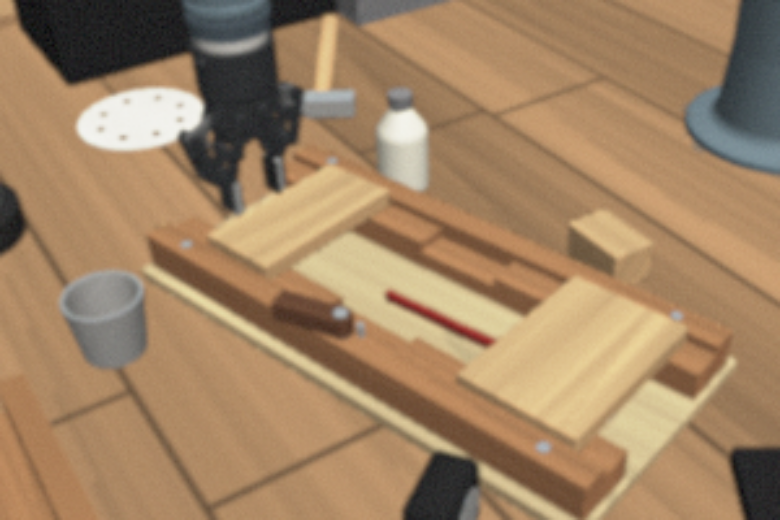

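jog_arm(series=[[[0.002,0,-0.006,0,0,0,0.045],[0,0,-0.006,0,0,0,0.045],[0,0,-0.005,0,0,0,0.045],[0,0,-0.005,0,0,0,0.045],[0,0,-0.005,0,0,0,0.045],[0,0,-0.006,0,0,0,0.045],[0,0,-0.006,0,0,0,0.045],[0,0,-0.006,0,0,0,0.045],[0,0,-0.006,0,0,0,0.045],[0,0,-0.006,0,0,0,0.045],[0,0,-0.006,0,0,0,0.045],[0,0,-0.006,0,0,0,0.045],[0,0,-0.006,0,0,0,0.045],[0,0,-0.006,0,0,0,0.045],[0,0,-0.006,0,0,0,0.045],[0,0,-0.006,0,0,0,0.045],[0,0,-0.006,0,0,0,0.045]]])

```text
clock: 6.23
eef_pos: [0.5633, -0.0571, 0.0168]
tcp_rot: [0.563, 0.428, 0.563, -0.428]
wrist_force: [0.7, 0.3, 0.9]
grip_width: 0.524
```

```bash
python3 go.py 0.002 -0.051 0.018 0; python3 - <<'E'
from go import *
c=manip.camera("wrist");cv2.imwrite("pics/w4.png",c["pixels"][:,:,::-1])
E
```

```text
clk 6.23 frame [ 0.0014 -0.1146] z 0.0168 F [0.7 0.3 0.9] grip 0.524
tool shift mm [ -1.2   0.6 -63.6]
rotvec deg [0.01 0.01 0.  ]
  shift in final axes mm [ -1.2   0.6 -63.6] joint6 1.09
rotvec deg [-1.7999e+02 -0.0000e+00  1.0000e-02]
  shift in final axes mm [-1.2 -0.6 63.6] joint6 1.09
```

View pics/w4.png

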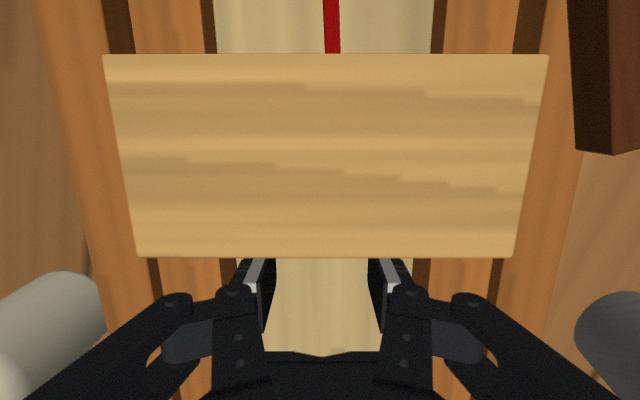

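jog_arm(series=[[[0,0,-0.005,0,0,0,0.045],[0,0,-0.005,0,0,0,0.045],[0,0,-0.005,0,0,0,0.045],[0,0,-0.005,0,0,0,0.045],[0,0,-0.005,0,0,0,0.045],[0,0,-0.005,0,0,0,0.045],[0,0,-0.005,0,0,0,0.045],[0,0,-0.005,0,0,0,0.045],[0,0,-0.005,0,0,0,0.045],[0,0,-0.005,0,0,0,0.045],[0,0,-0.004,0,0,0,0.045],[0,0,-0.003,0,0,0,0.045],[0,0,-0.002,0,0,0,0.045],[0,0,-0.002,0,0,0,0.045],[0,0,0,0,0,0,0.045],[0,0,0,0,0,0,0.045]]])

```text
clock: 7.62
eef_pos: [0.5471, 0.0012, 0.0168]
tcp_rot: [0.563, 0.428, 0.563, -0.428]
wrist_force: [-0.2, -0.8, 0.6]
grip_width: 0.527
```

```bash
python3 go.py 0.002 -0.051 0.018 0; cat > slat.py <<'E'
from go import *
import sys
o,p,r=status()
c=manip.camera("wrist");cv2.imwrite("pics/%s.png"%sys.argv[1],c["pixels"][:,:,::-1]);H=c["hand_eye"]
v,u=np.mgrid[0:400,0:640];uv=np.c_[u.ravel(),v.ravel()];x=und(c,uv)
q=((np.c_[x,np.ones(len(x))]*c["depth"].ravel()[:,None])@H[:3,:3].T+H[:3,3])@r.T+p
f=(q[:,:2]-t)@Rf
for X in (-.06,-.03,0,.03,.06):
  for Y in (-.03,-.01,.01,.03):
    k=np.argmin((f[:,0]-X)**2+(f[:,1]-Y)**2);print("%.4f"%q[k,2],end=" ")
  print()
E
python3 slat.py w5
```

```text
clk 7.62 frame [ 0.0014 -0.0541] z 0.0168 F [-0.2 -0.8  0.6] grip 0.527
tool shift mm [-1.2  0.6 -3.1]
rotvec deg [ 0.01 -0.01 -0.  ]
  shift in final axes mm [-1.2  0.6 -3.1] joint6 1.18
rotvec deg [-1.7999e+02  0.0000e+00 -1.0000e-02]
  shift in final axes mm [-1.2 -0.6  3.1] joint6 1.18
clk 7.62 frame [ 0.0014 -0.0541] z 0.0168 F [-0.2 -0.8  0.6] grip 0.527
0.0577 0.0550 0.0515 0.0515 
0.0571 0.0549 0.0512 0.0506 
0.0582 0.0543 0.0525 0.0500 
0.0576 0.0556 0.0528 0.0496 
0.0566 0.0546 0.0515 0.0492
```

View pics/w5.png

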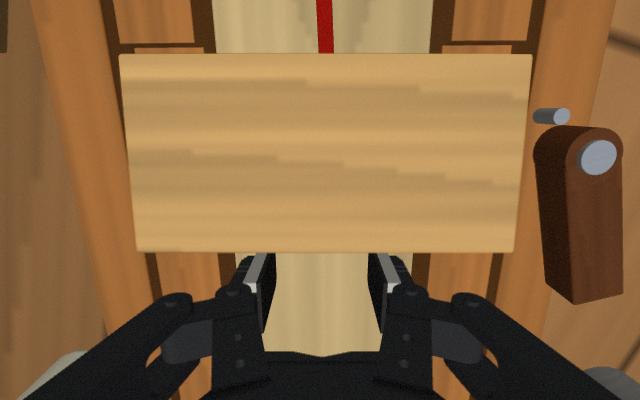

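Front is down, rear still on the ledge (z slopes 0.058 to 0.049). It needs a few mm more.

jog_arm(series=[[[0,0,-0.001,0,0,0,0.045],[0,0,-0.001,0,0,0,0.045],[0,0,-0.001,0,0,0,0.045],[0,0,0,0,0,0,0.045],[0,0,0,0,0,0,0.045]]])

```text
clock: 8.08
eef_pos: [0.5463, 0.0041, 0.0168]
tcp_rot: [0.563, 0.428, 0.563, -0.428]
wrist_force: [0.3, -0.4, -0.7]
grip_width: 0.528
```

```bash
python3 slat.py w6
```

```text
clk 8.08 frame [ 0.0014 -0.0511] z 0.0168 F [ 0.3 -0.4 -0.7] grip 0.528
0.0493 0.0493 0.0490 0.0485 
0.0483 0.0485 0.0484 0.0489 
0.0491 0.0482 0.0489 0.0497 
0.0494 0.0485 0.0492 0.0492 
0.0488 0.0499 0.0487 0.0496
```

View pics/w6.png

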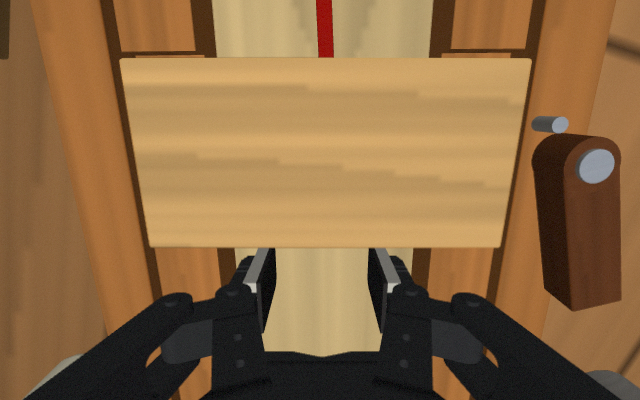

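The slat lies flat in the notch, its top at z ≈ 0.0488 all over. I back off, lift, shut the fingers and measure the button.

jog_arm(series=[[[0,0,0.004,0,0,0,0.045],[0,0,0.01,0,0,0,0.045],[0,0,0.01,0,0,0,0.045],[-0.02,0,0,0,0,0,0.045],[-0.03,0,0,0,0,0,0.045],[-0.03,0,0,0,0,0,0.02],[-0.03,0,0,0,0,0,0.0],[0,0,0.01,0,0,0,0.0],[0,0,0.01,0,0,0,0.0],[0,0,0.01,0,0,0,0.0],[0,0,0,0,0,0,0.0]]])

```text
clock: 9.05
eef_pos: [0.5606, -0.0504, 0.1254]
tcp_rot: [0.562, 0.428, 0.563, -0.429]
wrist_force: [0.7, 0.4, 0.6]
grip_width: -0.0
```

```bash
python3 slat.py w7
```

```text
clk 9.05 frame [ 0.0006 -0.1075] z 0.1254 F [0.7 0.4 0.6] grip -0.0
0.0485 0.0493 0.0499 0.0481 
0.0487 0.0481 0.0482 0.0469 
0.0486 0.0482 0.0484 0.0489 
0.0482 0.0491 0.0490 0.0490 
0.0488 0.0489 0.0478 0.0483
```

View pics/w7.png

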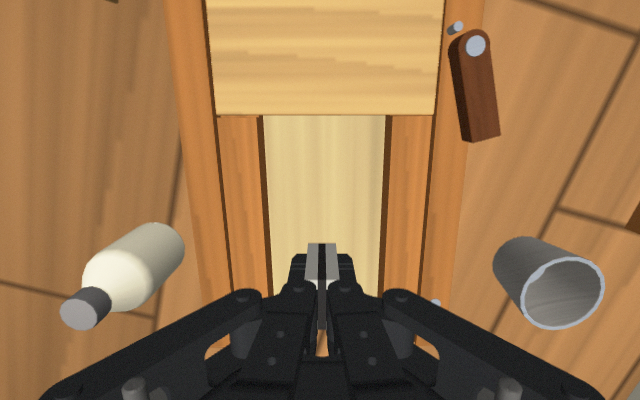

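```bash
python3 - <<'E'
from go import *
o,p,r=status();c=manip.camera("wrist");H=c["hand_eye"]
def pt(u,v,z):
    x=und(c,[(u,v)])[0];d=r@H[:3,:3]@np.r_[x,1];q=r@H[:3,3]+p;w=q+d*(z-q[2])/d[2];return ((w[:2]-t)@Rf)
a=pt(476,46,.0695);b=(pt(474,142,.0695)+pt(500,135,.0695))/2
print("screw",a,"end",b,np.linalg.norm(b-a),"slat rear",pt(218,114,.048),pt(434,114,.048),"lip outer",pt(462,200,.049))
piv=np.array([.0965,0]);s=.043
for ph in (-.25,-.1,0,.2,.4,.6,.8,1.0,1.2,1.4,1.57,1.62):
    u=np.array([-np.sin(ph),-np.cos(ph)]);n=np.array([np.cos(ph),-np.sin(ph)])
    d=.010+.009*abs(np.cos(ph))+.011*abs(np.sin(ph));print(ph,((piv+s*u+d*n)*1000).round(1))
E
python3 go.py 0.145 -0.045 0.125 0
```

```text
clk 9.10 frame [ 0.0003 -0.1063] z 0.1251 F [ 0.1 -0.4 -1.1] grip 0.002
screw [0.09837473 0.00326182] end [ 0.11350212 -0.05419565] 0.05941547591750138 slat rear [-0.07495077 -0.03816783] [ 0.08313138 -0.0384725 ] lip outer [ 0.11118235 -0.10365958]
-0.25 [127.9 -36.4]
-0.1 [120.7 -40.8]
0 [115.5 -43. ]
0.2 [108.5 -46.3]
0.4 [100.5 -48.4]
0.6 [ 91.7 -48.8]
0.8 [ 82.5 -47.3]
1.0 [ 73.3 -43.5]
1.2 [ 64.9 -37.5]
1.4 [ 57.9 -29.4]
1.57 [ 53.5 -21. ]
1.62 [ 52.5 -19.3]
clk 9.15 frame [ 0.0002 -0.1055] z 0.1251 F [-0.2 -0.   0.1] grip -0.001
tool shift mm [ -0.2 144.7 -60.7]
rotvec deg [-0.08 -0.09  0.16]
  shift in final axes mm [ 1.000e-01  1.448e+02 -6.050e+01] joint6 1.1
rotvec deg [1.7992e+02 2.5000e-01 1.4000e-01]
  shift in final axes mm [ 1.000e-01 -1.448e+02  6.050e+01] joint6 1.1
```

jog_arm(series=[[[0,0.018,-0.0075,0,0,0,0],[0,0.018,-0.0075,0,0,0,0],[0,0.018,-0.0075,0,0,0,0],[0,0.018,-0.0075,0,0,0,0],[0,0.018,-0.0075,0,0,0,0],[0,0.018,-0.0075,0,0,0,0],[0,0.018,-0.0075,0,0,0,0],[0,0.02,-0.007,0,0,0,0],[0.015,0,0,0,0,0,0],[0.015,0,0,0,0,0,0],[0.015,0,0,0,0,0,0],[0.015,0,0,0,0,0,0],[0.015,0,0,0,0,0,0],[0.01,0,0,0,0,0,0],[0.004,0,0,0,0,0,0],[0,0,0,0,0,0,0]]])

```text
clock: 10.48
eef_pos: [0.6838, 0.0487, 0.0358]
tcp_rot: [0.562, 0.427, 0.564, -0.428]
wrist_force: [-0.5, -1.3, 0.7]
grip_width: 0.002
```

```bash
python3 go.py 0.129 -0.036 0.036 0; python3 - <<'E'
from go import *
c=manip.camera("wrist");cv2.imwrite("pics/w8.png",c["pixels"][:,:,::-1])
c=manip.camera("scene");cv2.imwrite("pics/s8.png",cv2.resize(c["pixels"][120:280,180:400,::-1],None,fx=3.6,fy=3.6))
P=cloud(c);p=manip.observe()["eef_pos"]
m=(abs(P[...,0]-p[0])<.025)&(abs(P[...,1]-p[1])<.025)&(P[...,2]>.03)
Q=P[m];print(Q[np.argsort(Q[:,2])][:8].round(4),p)
E
```

```text
clk 10.48 frame [ 0.1459 -0.045 ] z 0.0358 F [-0.5 -1.3  0.7] grip 0.002
tool shift mm [ -0.1 -16.9  -9.1]
rotvec deg [ 0.02 -0.06  0.2 ]
  shift in final axes mm [ -0.2 -16.9  -9. ] joint6 1.28
rotvec deg [-1.7998e+02 -3.2000e-01 -1.0000e-01]
  shift in final axes mm [-0.2 16.9  9. ] joint6 1.28
[[0.6618 0.037  0.0519]
 [0.6608 0.0354 0.0532]
 [0.6629 0.0348 0.0537]
 [0.6607 0.0407 0.0566]
 [0.6612 0.0372 0.0573]
 [0.6632 0.0366 0.0579]
 [0.6872 0.0571 0.0589]
 [0.6907 0.0548 0.059 ]] [0.68566062 0.04857321 0.03812006]
```

View pics/w8.png

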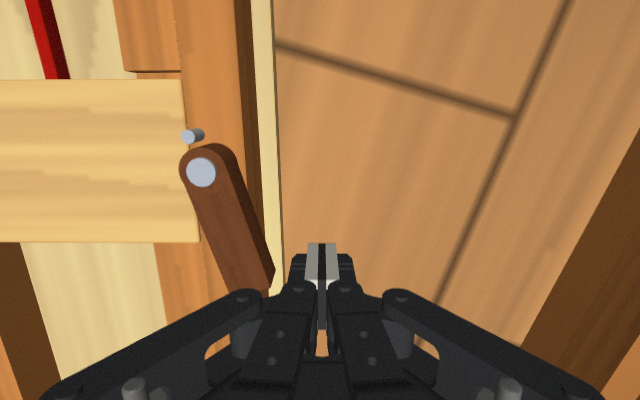

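View pics/s8.png

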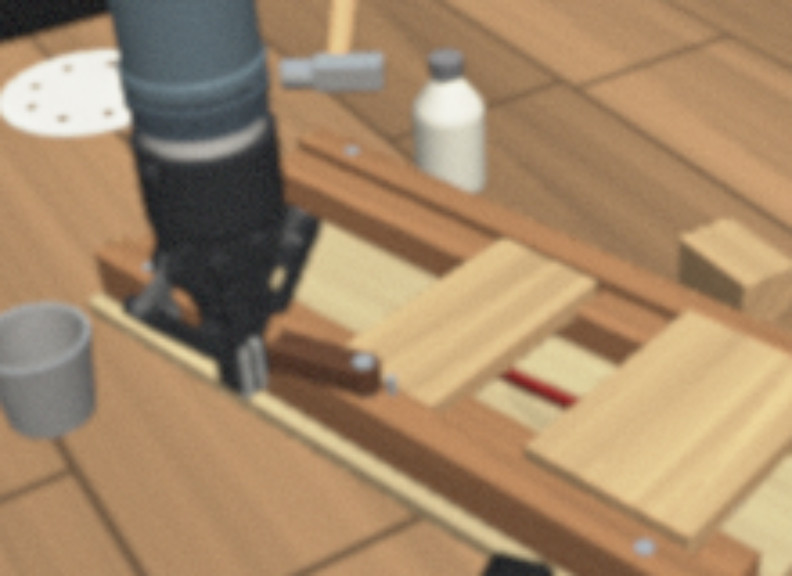

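The tip is at about z 0.058 (bar 0.0515–0.0695), just outside the bar. Pushing along the arc.

jog_arm(series=[[[0,-0.0056,-0.0027,0,0,0,0],[0,-0.0056,-0.0027,0,0,0,0],[0,-0.0056,-0.0027,0,0,0,0],[0,-0.0036,0.0009,0,0,0,0],[0,-0.0036,0.0009,0,0,0,0],[0,-0.0026,0.0011,0,0,0,0],[0,-0.0026,0.0011,0,0,0,0],[0,-0.0035,0.0016,0,0,0,0],[0,-0.0035,0.0016,0,0,0,0],[0,-0.004,0.001,0,0,0,0],[0,-0.004,0.001,0,0,0,0],[0,-0.0044,0.0002,0,0,0,0],[0,-0.0044,0.0002,0,0,0,0]]])

```text
clock: 11.67
eef_pos: [0.6344, 0.0325, 0.0377]
tcp_rot: [0.563, 0.428, 0.563, -0.428]
wrist_force: [0.9, 0.7, 0.5]
grip_width: -0.0
```

```bash
python3 go.py 0.0835 -0.0453 0.036 0; python3 - <<'E'
from go import *
c=manip.camera("wrist");cv2.imwrite("pics/w9.png",c["pixels"][:,:,::-1])
E
```

```text
clk 11.67 frame [ 0.0939 -0.0475] z 0.0377 F [0.9 0.7 0.5] grip -0.0
tool shift mm [  1.7 -10.4  -2.2]
rotvec deg [-0.01  0.02  0.01]
  shift in final axes mm [  1.7 -10.4  -2.2] joint6 1.25
rotvec deg [ 1.7999e+02  1.0000e-02 -3.0000e-02]
  shift in final axes mm [ 1.7 10.4  2.2] joint6 1.25
```

View pics/w9.png

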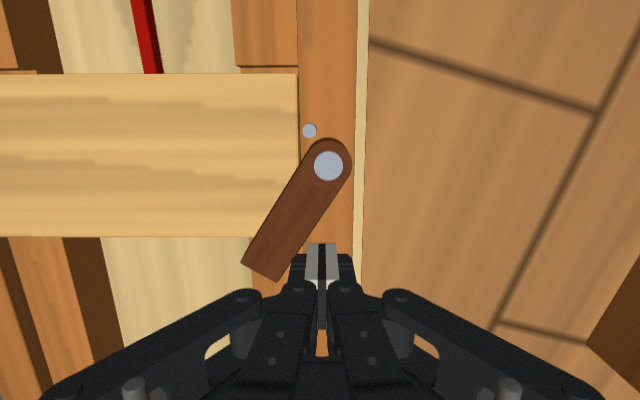

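jog_arm(series=[[[0,-0.0052,-0.0011,0,0,0,0],[0,-0.0052,-0.0011,0,0,0,0],[0,-0.0046,-0.0019,0,0,0,0],[0,-0.0046,-0.0019,0,0,0,0],[0,-0.0042,-0.003,0,0,0,0],[0,-0.0042,-0.003,0,0,0,0],[0,-0.0035,-0.004,0,0,0,0],[0,-0.0035,-0.004,0,0,0,0],[0,-0.002,-0.0035,0,0,0,0],[0,-0.001,-0.002,0,0,0,0],[0,0,0,0,0,0,0]]])

```text
clock: 12.63
eef_pos: [0.5904, 0.0478, 0.0376]
tcp_rot: [0.563, 0.427, 0.564, -0.428]
wrist_force: [0.3, 0.1, -0.8]
grip_width: -0.003
```

```bash
python3 go.py 0.0545 -0.019 0.036 0; python3 - <<'E'
from go import *
c=manip.camera("wrist");cv2.imwrite("pics/w10.png",c["pixels"][:,:,::-1])
E
```

```text
clk 12.63 frame [ 0.0556 -0.0209] z 0.0376 F [ 0.3  0.1 -0.8] grip -0.003
tool shift mm [ 1.6 -1.1 -1.9]
rotvec deg [ 0.05 -0.03  0.07]
  shift in final axes mm [ 1.6 -1.1 -1.9] joint6 1.27
rotvec deg [-1.7995e+02 -1.0000e-01 -5.0000e-02]
  shift in final axes mm [1.6 1.1 1.9] joint6 1.27
```

View pics/w10.png

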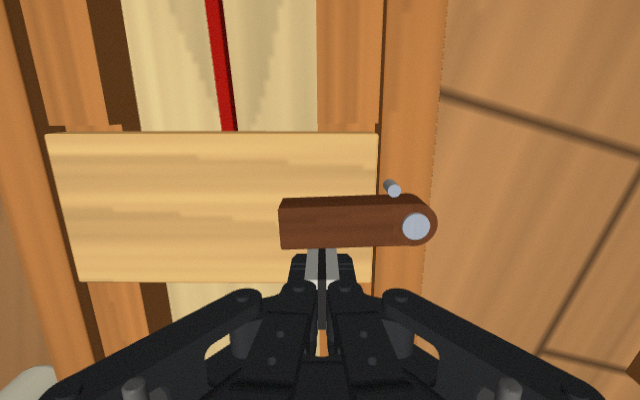

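jog_arm(series=[[[0,0,-0.001,0,0,0,0],[0,0,-0.001,0,0,0,0],[0,0,-0.001,0,0,0,0],[0,0,0,0,0,0,0]]])

```text
clock: 13.02
eef_pos: [0.5902, 0.0495, 0.0376]
tcp_rot: [0.563, 0.427, 0.563, -0.428]
wrist_force: [-1.3, -3.2, 0.2]
grip_width: -0.001
```

jog_arm(series=[[[0,0,-0.001,0,0,0,0],[0,0,-0.001,0,0,0,0],[0,0,0,0,0,0,0]]])

```text
clock: 13.27
eef_pos: [0.5901, 0.0496, 0.0376]
tcp_rot: [0.564, 0.427, 0.562, -0.429]
wrist_force: [0.2, -7.4, -0.2]
grip_width: 0.002
```

```bash
python3 go.py 0.0545 -0.019 0.036 0; python3 - <<'E'
from go import *
c=manip.camera("wrist");cv2.imwrite("pics/w11.png",c["pixels"][:,:,::-1])
E
```

```text
clk 13.27 frame [ 0.0558 -0.0191] z 0.0376 F [ 0.2 -7.4 -0.2] grip 0.002
tool shift mm [ 1.6 -1.3 -0.1]
rotvec deg [-0.07  0.28  0.09]
  shift in final axes mm [ 1.6 -1.3 -0.1] joint6 1.28
rotvec deg [ 1.7993e+02  1.3000e-01 -4.4000e-01]
  shift in final axes mm [1.6 1.3 0.1] joint6 1.28
```

View pics/w11.png

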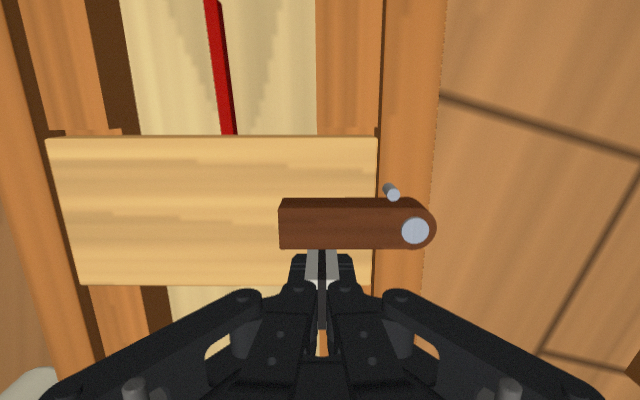

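Against its stop (force rising to 7.4 N with no further motion) and square across the slat. I back off and lift clear.

jog_arm(series=[[[0,0,0.005,0,0,0,0],[0,0,0.01,0,0,0,0],[0,0,0.01,0,0,0,0],[-0.03,0,0,0,0,0,0],[-0.03,0,0,0,0,0,0],[-0.03,0,0.01,0,0,0,0],[-0.02,0,0.02,0,0,0,0],[0,0,0.02,0,0,0,0],[0,0,0.02,0,0,0,0],[0,0,0.02,0,0,0,0],[0,0,0,0,0,0,0],[0,0,0,0,0,0,0]]])

```text
clock: 14.32
eef_pos: [0.6213, -0.06, 0.1477]
tcp_rot: [0.563, 0.429, 0.563, -0.428]
wrist_force: [-0.3, 0.5, -0.5]
grip_width: -0.001
```

```bash
python3 slat.py w12; python3 - <<'E'
from go import *
c=manip.camera("top");cv2.imwrite("pics/t12.png",c["pixels"][:,:,::-1])
o,p,r=status();c=manip.camera("wrist");H=c["hand_eye"]
E
```

```text
clk 14.32 frame [ 0.0565 -0.133 ] z 0.1477 F [-0.3  0.5 -0.5] grip -0.001
0.0486 0.0473 0.0477 0.0478 
0.0476 0.0486 0.0493 0.0479 
0.0482 0.0480 0.0483 0.0480 
0.0490 0.0482 0.0486 0.0471 
0.0495 0.0479 0.0699 0.0692 
clk 14.42 frame [ 0.0563 -0.1314] z 0.1476 F [ 0.1 -0.1  0.3] grip 0.006
```

View pics/w12.png

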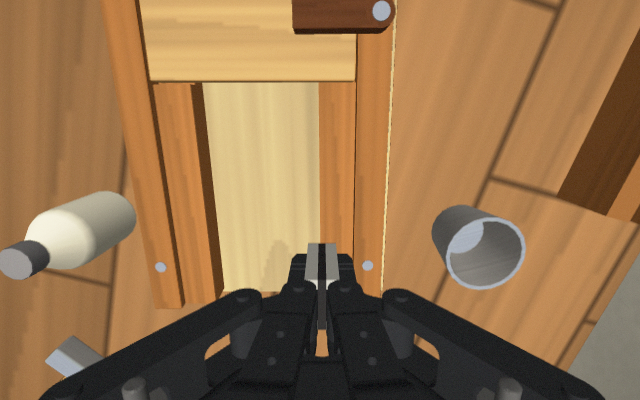

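View pics/t12.png

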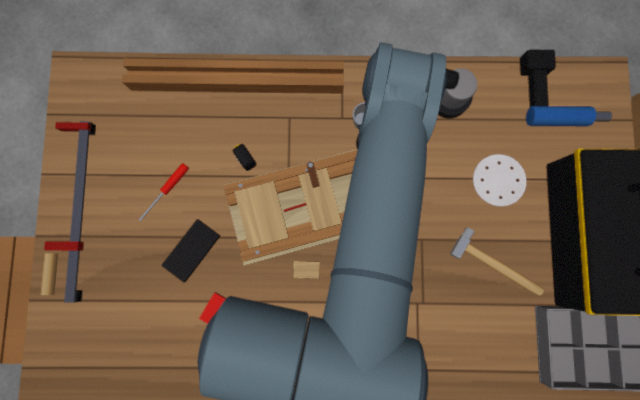

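The top view shows the slat seated at (320,198), the button across it at (314,174), and the wide slat (261,213), tape and offcut unmoved. The gripper is clear.

```bash
python3 -c "
from rig import manip
print(manip.hand_in())"
```

```text
the job is handed in; nothing more can be done
None
```

I pushed the narrower slat along the rails with two fingertips until it dropped into the notch. I then pushed the turn button round to its stop, backed off and handed in at about 14.4 s.

**Last checks:**
- **Slat:** its top measures 0.048 to 0.049 m all over, so it lies level and fully down. Its rear edge was last measured, before the button push, about 38 mm from the frame's middle, which puts it within about 2 mm of centre.
- **Turn button:** it lies against its stop pin, square across the slat. The force rose to 7.4 N with no further motion.
- **Other things:** in the last top view the wide slat, tape measure and offcut look unmoved; I compared these by eye. The arm hides most of the pot and all of the glue bottle there, but the wrist view shows both standing upright. I made no last check on the pencil beyond seeing it in place.
- **Robot:** the gripper is clear, with no wrist force above noise.

**Disagreements:**
- Both cameras put the real fingertips about 21 to 24 mm above the reported TCP. I set heights to suit the camera reading, and the pushes agreed with it.
- The wrist and top cameras disagreed by 2 to 5 mm across the frame, which did not affect the result.

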